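Take the drive coupling off a blender base

ROBOT

A 6-joint arm with a two-finger parallel gripper is mounted at the origin on a cart in front of the work surface, level with it; the furniture and walls round the work are solid. World frame = base frame: x ahead of the robot, y to its left, z up, the work surface at z = 0. Lengths are in mm, angles in rad, forces in N, time in s.
With the tool pointing down it reaches from about 325 to 900 mm from the base axis. Payload 6.1 kg.
Tool frame: the origin (TCP) lies at the centre of the arm's flange, where the gripper is bolted on; the fingertips stand 182 mm ahead of it and the grasp point (between the pads) lies 164 mm ahead of it; z points along the fingers, y is the line along which they close (so a half turn about z gives the same grasp; the last joint's range is limited). The gripper opens to 87 mm and grips with 3 to 60 N. Pads are 19 mm wide; open, the fingers measure 117 mm over their backs; the gripper's body (75 mm by 190 mm) begins 51 mm behind the grasp point.
Start: joints at [1.032, 0.22, 1.526, -0, 1.395, -0.126], TCP at [250.733, 572.495, 404.738] pointing down, gripper open.
Joint ranges: [-2.98, 2.98], [-0.91, 2.08], [0.09, 2.57], [-1.24, 4.39], [0.2, 2.65], [-2.68, 2.68]. Speed limits (rad/s): [2.57, 2.57, 3.01, 3.14, 3.14, 3.14].

INTERFACE

Orientations are given as a unit quaternion [x, y, z, w].
In Python, from rig import manip gives the robot as it stands.
- The arm moves only by the shell command python3 -m inch 'ROWS'. ROWS is JSON, one flat list of numbers, 5 for each row, row after row: the finger opening in mm, from 0 to 87, then the shift along the tool's x, y, z in mm, then the turn about the tool's z in degrees. In form: [jaw, dx, dy, dz, turn, jaw, dx, dy, dz, turn, ...]. A call has 1 to 20 rows; each row shifts and turns the commanded pose from where the row before left it, along the tool's axes as they then stand; what a row does not reach is not made up. A row lasts 1/10 s, in which the tool goes at most 50 mm and 8.59 degrees, less where a joint would pass 70% of its speed; a pose out of reach is approached as far as the arm can. A call is refused whole if a number of a shift passes 50 or a number of a turn 8.59, either way. A call with a gripper value outside its range is refused whole. The fingers move at their own pace and stop on an object; the grip force is fixed at half the most. Time passes only in rows, so rows that do not move let the fingers close. It gives the time, the measured TCP pose, the force, the opening and the grip force at its end, in the units of the state.
- manip.state(): the state, without advancing time (a new reading comes with each control period).
- manip.camera(name): name is "scene" or "side" or "wrist"; returns a dict with "image" (420x560x3 uint8, red, green, blue), "fx", "fy", "cx", "cy" (pixels), "view" (4x4, takes a point from world to camera coordinates); the wrist camera has in their place "hand_eye" (4x4, takes a point from camera to tool coordinates, whose origin is the TCP and whose axes are the flange's). Camera axes: x right, y down, z forward; pixel columns grow to the right and rows downward; lengths in mm; the calibration is good to about 2 mm. A picture is of the moment at which its call begins: read the wrist's pose just before it. There is no depth.
- manip.sign_off(): hands the job in; it is judged then, once.
The state is a dict: "time": time; "joint_pos": joint angles; "qvel": joint speeds; "joint_torque": joint torques, N m; "ee_pos": TCP position; "tool_rot": TCP orientation; "ft_force": force on the tool from outside, world axes, zero at the start; "moment": the same for the moment, N m; "opening": opening from 0.0 (shut) to 1.0 (fully open); "gripper_force": force on a finger pad.
Only numpy, scipy, OpenCV 4.12 (cv2) and the standard library are available. Lean on these libraries where they do the work, as an engineer would, in place of code of your own. Each camera call takes 0.05 s, during which the arm holds its last target. There are 200 camera calls.

TASK

The worn drive coupling in the middle of the blender base has to come off: first lock its spindle by taking the steel lock key out of the wooden stand and pushing its blade fully home into the narrow slot in the blender's top, where it stays. Then undo the coupling - nobody knows whether this one has a right-hand or a left-hand thread, so try it both ways and force nothing: it is a quarter-turn thread that stops dead one way and comes free the other. Lift it straight up off its spindle and finish while still holding it in the gripper, level and well clear above the blender, with the other things on the worktop left where they are.

Things in the scene. Friction and masses are not known exactly. Their poses are not given: they have to be found in the camera images.
- blender: Motor base of a blender, fixed: aluminium box 180 mm square, 100 mm high. Origin under its centre; its own -x faces its front panel with the round knob. The flat black top (deck), 100 mm up, has a 54 mm round opening in the middle, where the spindle carries the coupling, a 16.5 x 6.2 mm key slot near the front edge, and 4 rubber studs 16 mm across, 11 mm high at x, y = +-68 mm.
- slot (a point): Middle of the key slot's mouth, level with the deck, 70 mm in front (-x) of the coupling's axis. Axes of the blender: slot 16.5 mm long along x, 6.2 mm wide along y, edge bevelled 1.5 mm. 16 to 23 mm below the deck the slot meets the spindle's lock wheel, whose roof-topped radial bars slide aside as the blade enters between them.
- key: Lock key upright in the stand, 0.08 kg. Origin on its axis under its shoulder (22 x 14 x 4 mm), z up. Below: flat steel blade 14 mm along x, 4 mm along y, 40 mm long, its last 4 mm narrowed to 10 x 2.4. Above: black handle 14 mm along x, 26 mm along y, 4 to 34 mm above the origin. A half turn about z makes no difference. Home in the blender's slot, the shoulder rests on the deck.
- stand: Wooden stand, fixed, on a base plate 64 mm wide, 5 mm thick. Origin under the middle of its tall block, 56 x 56 x 52 mm, whose slot (16.5 x 7 mm, 44 mm deep, axes of the stand) holds the key; the key's origin is 52 mm up and it comes out straight upwards. On its +y side a step 18 mm high carries a new coupling, 34 mm high, 60 mm from the origin: leave that one.
- coupling: The worn coupling on the blender: black, round, 44 mm diameter, 34 mm high, 0.09 kg. Origin under its centre, 102 mm above the worktop when on. Either way it resists at first with 0.1 to 0.3 N m; one way (unknown, it differs from start to start) it stops dead within 15 degrees, the other way it turns easily, can be lifted from 75 degrees on and stops at about 95. Off the spindle once raised 40 mm.
- spindle: Steel spindle inside the coupling. Origin on its axis level with the deck; its x axis turns with it and is along the coupling's x while that is tight. Without the key it turns along with the coupling and nothing comes undone; with the key home it has about 4 degrees of play either way. More than 2 N m of twist against the stop would bend the key.
- mug_1: Cream mug with a green band, 86 x 122 x 90 mm, loose; origin under its centre.
- kitchen_timer: Wind-up kitchen timer, 69 mm round, 68 mm high, loose; origin under its centre.
- spoon: Steel spoon lying on the worktop, 188 x 38 x 15 mm, loose; origin under its centre.

How it is judged (in metres and radians):
On the way, in this order (a step that is already met when the one before it is completed fails the run):
1. the key stands fully home in the blender's slot (horizontal distance between key and slot below 0.004 m and z of key in the frame of slot below 0.0025 m and angle between key's own z axis and vertical below 0.1 rad), for 0.2 s.
2. the coupling, still down, has been turned at least 60 degrees on the locked spindle (angle between the x axis of coupling and the x axis of spindle, either way round above 1.05 rad and z of coupling in the frame of spindle below 0.008 m and horizontal distance between coupling and spindle below 0.005 m and z of key in the frame of slot below 0.004 m), for 0.05 s.
At the end, for the whole second after the job is handed in: The gripper holds the coupling still and level (within 20 degrees) above the blender, its underside at least 50 mm above the deck and its middle within 120 mm of the blender's, touching neither blender, spindle nor key; the key is still home in the slot (within 4 mm) and upright (z of coupling in the frame of slot above 0.05 m and contact force between the fingers and coupling above 1 N and contact force between coupling and blender below 0.1 N and contact force between coupling and spindle below 0.1 N and contact force between coupling and key below 0.1 N and linear speed of coupling below 0.03 m/s and horizontal distance between coupling and blender below 0.12 m and angle between coupling's own z axis and vertical below 0.35 rad and horizontal distance between key and slot below 0.004 m and z of key in the frame of slot below 0.004 m and angle between key's own z axis and vertical below 0.1 rad); the arm keeps its last pose, push and grip.
It fails at once if the mug, the timer or the spoon is moved more than 20 mm (distance of any of mug_1, kitchen_timer, spoon from where it was at the start of the episode above 0.02 m).
It fails at once if the key is forced: the spindle presses on its blade with more than 30 N (a twist of about 2 N m) (contact force between key and spindle above 30 N).
It also fails if it takes over 67 s, if anything falls off the work surface, if the arm or the gripper's body presses on something with over 40 N, if the wrist force passes 120 N, or if a joint passes its speed limit or range.

## Working session

There is one attempt and no reset: what is moved stays moved. The work goes in short steps, Python scripts to look and compute and a shell command to move; the robot and the scene stay as the last step left them, time stands still between calls to the robot, and variables do not carry over. Pictures are saved under pics/ and viewed, at most 10 in all, crops included, and the job is handed in when it is done.

```bash
ls; mkdir -p pics; python3 - <<'E'
from rig import manip
import cv2,numpy as np
s=manip.state();print(s)
for n in ["scene","side","wrist"]:
    c=manip.camera(n)
    cv2.imwrite(f"pics/{n}0.png",c["image"][:,:,::-1])
    print(n,c["fx"],c["fy"],c["cx"],c["cy"],np.round(c.get("view",c.get("hand_eye")),4).tolist())
a=[cv2.imread(f"pics/{n}0.png") for n in ["scene","side"]]
E
```

```text
pics
{'time': 0.0, 'joint_pos': array([ 1.03191801e+00,  2.21219297e-01,  1.52759711e+00, -2.66077238e-05,
        1.39466767e+00, -1.26090795e-01]), 'qvel': array([ 3.34933256e-04,  2.63924333e-05,  1.83120325e-03,  6.71336196e-04,
       -4.66330844e-04,  5.37341278e-05]), 'joint_torque': array([-1.81321815e-03, -4.94611752e+01, -3.87378073e+01,  6.95564691e-02,
        5.74697717e-02, -1.66241025e-04]), 'ee_pos': array([250.59444069, 572.2765375 , 403.64855039]), 'tool_rot': array([ 2.04929153e-01,  9.78776352e-01, -8.98194216e-04, -2.96294829e-04]), 'ft_force': array([-1.13967197,  1.42473822,  0.0744205 ]), 'moment': array([-0.02401335,  0.0792883 , -0.01883534]), 'gripper_force': 0.0, 'opening': 1.0006637802749856}
scene 412.80342625034194 412.80342625034194 289.13940291625397 207.4050135461149 [[0.8768, -0.4808, -0.0048, -419.9288], [-0.3356, -0.6048, -0.7223, 194.7829], [0.3444, 0.6349, -0.6916, 868.6835], [0.0, 0.0, 0.0, 1.0]]
side 419.1499812022162 419.1499812022162 278.9242108892792 207.63399637002462 [[0.9669, -0.2545, 0.0201, -448.7446], [-0.1368, -0.5828, -0.801, 126.9587], [0.2155, 0.7717, -0.5983, 1104.6917], [0.0, 0.0, 0.0, 1.0]]
wrist 374.79773036338935 374.79773036338935 280.2574817767222 209.86044229777625 [[0.0007, -0.9529, -0.3031, 83.9905], [1.0, 0.0006, 0.0006, -0.0119], [-0.0004, -0.3031, 0.9529, 20.2367], [0.0, 0.0, 0.0, 1.0]]
```

View pics/scene0.png

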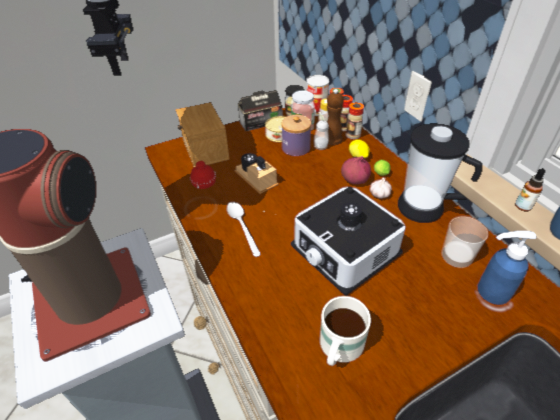

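View pics/side0.png

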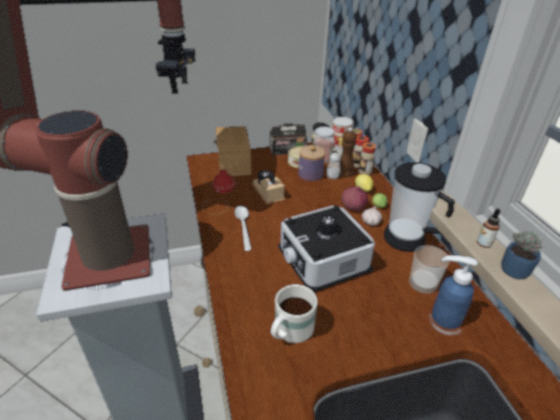

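Scene view: the blender is centred near (350,235), with its slot at about (326,236) and coupling at about (350,213). The stand with the key is near (257,168), the timer at (203,175), the spoon at (243,228) and the mug at (345,330). The side view agrees.

```bash
cat > h.py <<'E'
import numpy as np,cv2
from rig import manip
from scipy.spatial.transform import Rotation as R
def cam(n):
    s=manip.state(); c=manip.camera(n)
    K=np.array([[c["fx"],0,c["cx"]],[0,c["fy"],c["cy"]],[0,0,1]])
    if n=="wrist":
        T=np.eye(4);T[:3,:3]=R.from_quat(s["tool_rot"]).as_matrix();T[:3,3]=s["ee_pos"];P=T@np.array(c["hand_eye"])
    else: P=np.linalg.inv(np.array(c["view"]))
    return c["image"][:,:,::-1].copy(),K,P
def ray(K,P,uv):
    d=P[:3,:3]@np.linalg.inv(K)@np.array([uv[0],uv[1],1.]);return P[:3,3],d/np.linalg.norm(d)
def onz(K,P,uv,z):
    o,d=ray(K,P,uv);return o+d*(z-o[2])/d[2]
def proj(K,P,X):
    p=np.linalg.inv(P)@np.append(X,1);q=K@p[:3];return q[:2]/q[2]
def tool():
    s=manip.state();T=R.from_quat(s["tool_rot"]).as_matrix();return np.array(s["ee_pos"]),T
E
python3 - <<'E'
from h import *
a,K,P=cam("scene")
for n,uv,z in [("coupling top",(351,211),136),("slot",(326,236),100),("key top",(252,160),86),("newcoup",(265,172),52),("timer",(203,172),30),("spoonbowl",(235,210),5),("spoonend",(256,252),5),("mug",(345,318),90)]:print(n,onz(K,P,uv,z).round())
b=np.hstack([cv2.resize(a[180:290,280:415],None,fx=3,fy=3,interpolation=2),cv2.resize(a[135:245,180:305],None,fx=3,fy=3,interpolation=2)])
cv2.imwrite("pics/s1.png",b);print(b.shape)
print(tool())
E
```

```text
coupling top [ 543. -154.  136.]
slot [ 479. -162.  100.]
key top [461. 168.  86.]
newcoup [486. 145.  52.]
timer [349. 253.  30.]
spoonbowl [374.  97.   5.]
spoonend [361. -55.   5.]
mug [ 408. -337.   90.]
(330, 780, 3)
(array([250.65478662, 572.3499411 , 404.01271211]), array([[-9.16005070e-01,  4.01166169e-01, -6.45017120e-04],
       [ 4.01166663e-01,  9.16004394e-01, -1.12161593e-03],
       [ 1.40884149e-04, -1.28616525e-03, -9.99999163e-01]]))
```

View pics/s1.png

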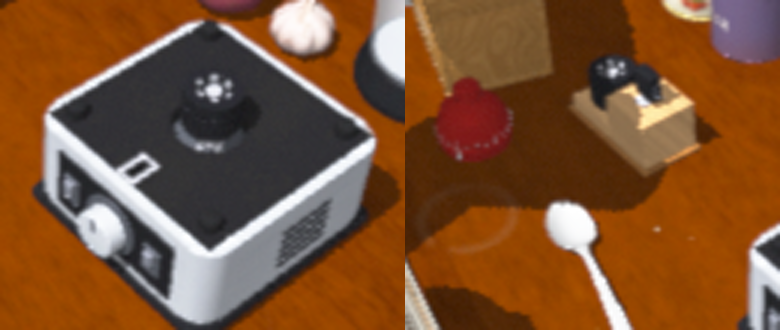

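The crops show the slot at about (137,168) in the left crop and a lighter spindle ring under the coupling. In the right crop the key handle is at about (648,80) and the new coupling at (607,80), further from the camera. I'll move the wrist camera over the key.

```bash
python3 -m inch '[87,-31,-24.5,0,0,87,-31,-24.5,0,0,87,-31,-24.5,0,0,87,-31,-24.5,0,0,87,-31,-24.5,0,0,87,-31,-24.5,0,0,87,-31,-24.5,0,0,87,-31,-24.5,0,0,87,-31,-24.5,0,0,87,-31,-24.5,0,0,87,-31,-24.5,0,0,87,-31,-24.5,0,0,87,0,0,0,0,87,0,0,0,0,87,0,0,0,0]'
python3 - <<'E'
from h import *
print(tool(),manip.state()["joint_pos"])
a,K,P=cam("wrist");cv2.imwrite("pics/w1.png",a);np.savez("w1.npz",K=K,P=P)
E
```

```text
time: 1.7
ee_pos: [473.1, 154.6, 404.5]
tool_rot: [0.205, 0.979, 0.0, -0.0]
ft_force: [-0.4, 0.2, -0.3]
opening: 0.999
gripper_force: 0.0
(array([473.1325751, 154.598649 , 404.5497921]), array([[-9.16187296e-01,  4.00749864e-01, -6.19688801e-04],
       [ 4.00749678e-01,  9.16187498e-01,  4.05436815e-04],
       [ 7.30229881e-04,  1.23115972e-04, -9.99999726e-01]])) [ 1.57082135e-01 -8.75978839e-02  1.85069643e+00  5.06673842e-04
  1.37904277e+00 -1.00147577e+00]
```

View pics/w1.png

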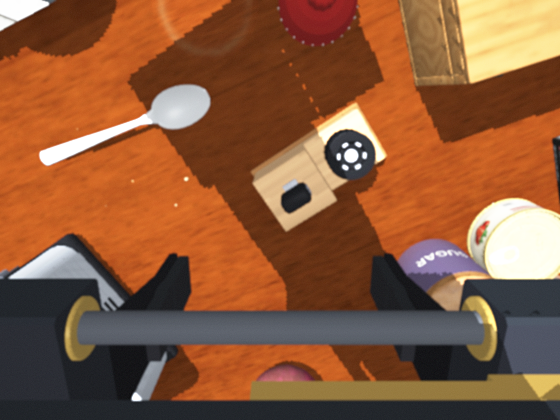

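The wrist view shows the handle as a black blob at about (295,196), the new coupling at (351,157), the block's corners at about (252,177), (287,231), (336,199) and (303,143), and the blender at lower left.

```bash
python3 - <<'E'
from h import *
a=cv2.imread("pics/w1.png");d=np.load("w1.npz");K,P=d["K"],d["P"]
k=onz(K,P,(295,196),80);n=onz(K,P,(351,157),52);print(k,n,np.hypot(*(n-k)[:2]))
c=[onz(K,P,u,52) for u in [(252,177),(287,231),(336,199),(303,143)]]
for i in range(4):v=c[(i+1)%4]-c[i];print(c[i].round(1),np.hypot(v[0],v[1]).round(1),np.degrees(np.arctan2(v[1],v[0])).round(1))
m=(a.max(2)<60).astype(np.uint8);m[:150]=0;m[235:]=0;m[:,:265]=0;m[:,:]=m
n_,l,st,ce=cv2.connectedComponentsWithStats(m);
for i in range(1,n_):
  if st[i,4]>80:
    pts=np.argwhere(l==i)[:,::-1].astype(np.float32);print(st[i],ce[i],cv2.minAreaRect(pts))
ca=cv2.resize(a[120:245,235:400],None,fx=4,fy=4,interpolation=2);cv2.imwrite("pics/w1c.png",ca)
E
```

```text
[478.48019866 166.03130565  80.        ] [472.83410149 223.71173998  52.        ] 57.95611199858653
[454.  135.3  52. ] 61.2 7.9
[514.7 143.7  52. ] 54.9 101.4
[503.8 197.5  52. ] 60.1 -172.1
[444.3 189.3  52. ] 54.9 -79.8
[325 150  22  28 261] [334.50574713 163.4559387 ] ((335.5000305175781, 163.5), (34.20000076293945, 11.80000114440918), 53.13010025024414)
[556 150   4  46 103] [558.14563107 167.27184466] ((557.5, 172.5), (45.0, 3.0), 90.0)
[282 184  28  28 527] [295.22011385 197.70208729] ((294.81463623046875, 197.8033447265625), (19.397960662841797, 29.149946212768555), 57.9946174621582)
```

View pics/w1c.png

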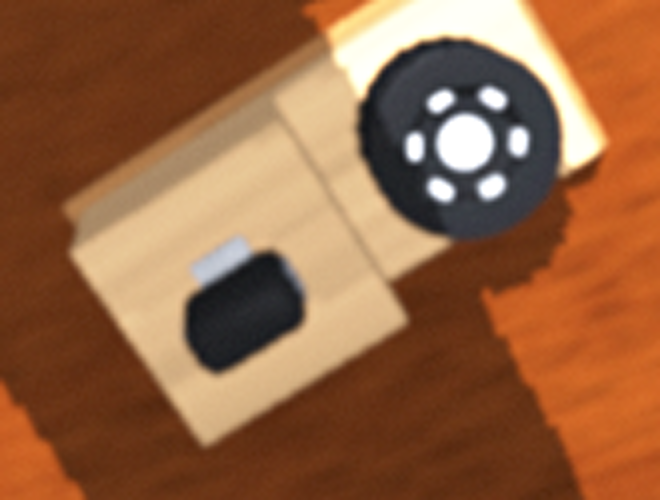

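The crop gives the block-top corners as (72,252), (207,446), (407,322) and (283,118) in crop pixels. The handle rectangle lies parallel to the block, with the grey shoulder showing behind it.

```bash
python3 - <<'E'
from h import *
d=np.load("w1.npz");K,P=d["K"],d["P"]
c=np.array([onz(K,P,(u/4+235,v/4+120),52) for u,v in [(72,252),(207,446),(407,322),(283,118)]])
for i in range(4):v=c[(i+1)%4]-c[i];print(c[i].round(1),np.hypot(v[0],v[1]).round(1),np.degrees(np.arctan2(v[1],v[0])).round(1))
print("stand centre",c.mean(0)); n=onz(K,P,((465)/4+235,142/4+120),52);v=n-c.mean(0);print(n,np.hypot(v[0],v[1]),np.degrees(np.arctan2(v[1],v[0])))
# handle top centre: top face of handle in crop approx (247,322)
for z in(86,76):print(onz(K,P,(294.8,197.8),z))
E
```

```text
[459.5 133.7  52. ] 56.4 9.7
[515.1 143.2  52. ] 55.2 100.0
[505.4 197.6  52. ] 55.5 -171.4
[450.5 189.3  52. ] 56.3 -80.9
stand centre [482.62894655 165.98486271  52.        ]
[471.66452623 224.38156365  52.        ] 59.41711196652441 100.63390884895479
[478.21301022 165.71721207  86.        ]
[480.9628713  164.96187242  76.        ]
```

The block top measures 56 × 56 mm and the new coupling sits 59.4 mm from its centre (60 expected). The stand is therefore at (482,166) with a yaw of about 9.8°. Next I'll align the tool and look down on the blender before grasping.

```bash
python3 -m inch '[87,0,0,0,8.1,87,0,0,0,8.1,87,0,0,0,8.1,87,0,0,0,8.1,87,0,0,0,8.1,87,0,0,0,8.1,87,0,0,0,8,87,-38.5,-2.5,5,0,87,-38.5,-2.5,5,0,87,-38.5,-2.5,5,0,87,-38.5,-2.5,5,0,87,-38.5,-2.5,5,0,87,-38.5,-2.5,5,0,87,-38.5,-2.5,5,0,87,-38.5,-2.5,5,0,87,-38.5,-2.5,5,0,87,0,0,0,0,87,0,0,0,0,87,0,0,0,0]'
python3 - <<'E'
from h import *
print(tool(),manip.state()["joint_pos"])
a,K,P=cam("wrist");cv2.imwrite("pics/w2.png",a);np.savez("w2.npz",K=K,P=P)
cv2.imwrite("pics/w2b.png",cv2.resize(a[:300],None,fx=1.4,fy=1.4,interpolation=2))
E
```

```text
time: 3.65
ee_pos: [510.2, -189.8, 359.7]
tool_rot: [0.644, 0.765, 0.0, -0.0]
ft_force: [0.3, -0.6, -0.0]
opening: 0.998
gripper_force: 0.0
(array([ 510.21067519, -189.76601233,  359.71212288]), array([[-1.71032646e-01,  9.85265339e-01, -2.14849227e-04],
       [ 9.85265117e-01,  1.71032754e-01,  6.68493763e-04],
       [ 6.95389989e-04, -9.73491908e-05, -9.99999753e-01]])) [-5.01122790e-01  6.51794248e-02  1.78548528e+00  5.02565672e-04
  1.29143757e+00 -6.73139229e-01]
```

View pics/w2b.png

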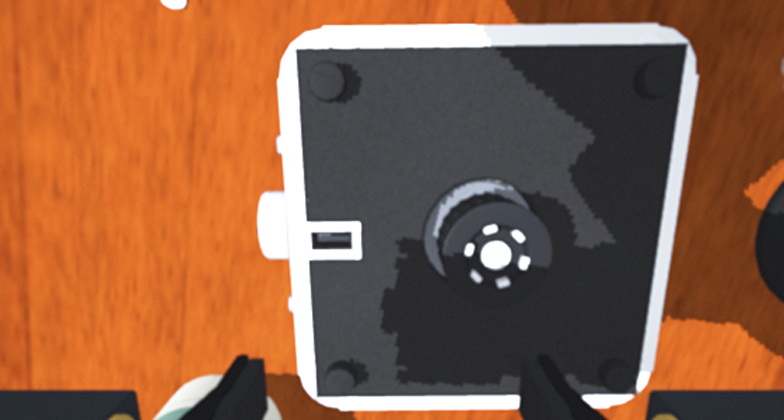

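The view shows the white-framed slot at about (333,240), the coupling's white centre at (496,255), and the four studs, all in 1.4× pixels.

```bash
python3 - <<'E'
from h import *
a=cv2.imread("pics/w2.png");d=np.load("w2.npz");K,P=d["K"],d["P"]
g=cv2.resize(a,None,fx=8,fy=8,interpolation=cv2.INTER_CUBIC).min(2)
def up(p):return (np.asarray(p)+.5)/8-.5
# inner hole of white frame
x0,x1,y0,y1=[int(v*8) for v in (219,262,155,188)]
w=(g[y0:y1,x0:x1]>130).astype(np.uint8)
cs,hi=cv2.findContours(w,cv2.RETR_CCOMP,cv2.CHAIN_APPROX_NONE)
for c,h in zip(cs,hi[0]):
    if cv2.contourArea(c)<1500: continue
    q=up(c[:,0]+[x0,y0]); X=np.array([onz(K,P,u,100)[:2] for u in q],np.float32)
    r=cv2.minAreaRect(X);print(h,np.round(q.min(0),1),np.round(q.max(0),1),r)
# white disc of coupling
x0,x1,y0,y1=[int(v*8) for v in (340,369,168,196)]
n,l,s,ce=cv2.connectedComponentsWithStats((g[y0:y1,x0:x1]>130).astype(np.uint8))
i=1+np.argmax(s[1:,4]);u=up(ce[i]+[x0,y0]);print(u,s[i]); C=onz(K,P,u,136);print("coupling",C)
# studs top z=111 (by eye) 
S=np.array([onz(K,P,np.array(u)/1.4,111)[:2] for u in [(327,82),(655,78),(341,374),(617,374)]])
print(S,S.mean(0),[round(float(np.linalg.norm(S[i]-S[j])),1) for i,j in((0,1),(0,2),(1,3),(2,3))])
for i,j in((0,1),(2,3)):v=S[j]-S[i];print(np.degrees(np.arctan2(v[1],v[0])))
for i,j in((0,2),(1,3)):v=S[j]-S[i];print(np.degrees(np.arctan2(v[1],v[0]))+90)
E
```

```text
[-1 -1  1 -1] [218.6 154.6] [258.4 187.4] ((477.77801513671875, -161.24896240234375), (26.111328125, 21.711944580078125), 7.035538673400879)
[-1 -1 -1  0] [222.1 165.4] [250.7 177.4] ((476.2881774902344, -161.02012634277344), (18.40159034729004, 7.793362617492676), 10.516160011291504)
[353.75185628 181.65637847] [   25    29   179   168 23838]
coupling [ 544.32841052 -147.37469204  136.        ]
[[ 466.6762337   -94.31978111]
 [ 597.04129276  -70.07863327]
 [ 490.85524537 -222.5070737 ]
 [ 621.39420278 -199.69873433]] [ 543.99174365 -146.6510556 ] [132.6, 130.4, 131.9, 132.5]
10.533739140631896
9.910922594258729
10.68177462690791
10.640637871893006
```

Stud spacing and the slot-to-coupling distance (69.4 mm against 70) check out. The blender axis is at about (544.2,−147.0), yaw 10.5°, and the slot at about (475.8,−160.5). Now above the key, with one check before closing.

```bash
python3 -m inch '[87,39.5,3.65,0,0,87,39.5,3.65,0,0,87,39.5,3.65,0,0,87,39.5,3.65,0,0,87,39.5,3.65,0,0,87,39.5,3.65,0,0,87,39.5,3.65,0,0,87,39.5,3.65,0,0,87,39.5,3.65,0,0,87,0,0,25,0,87,0,0,25,0,87,0,0,0,0,87,0,0,0,0,87,0,0,0,0]'
python3 - <<'E'
from h import *
t,T=tool();print(t)
a,K,P=cam("wrist");cv2.imwrite("pics/w3.png",a);np.savez("w3.npz",K=K,P=P)
print(proj(K,P,[482,166,86]),proj(K,P,[482,166,52]))
cv2.imwrite("pics/w3b.png",cv2.resize(a[120:360,130:450],None,fx=2.4,fy=2.4,interpolation=2))
E
```

```text
time: 5.1
ee_pos: [482.6, 164.9, 311.4]
tool_rot: [0.644, 0.765, 0.001, 0.001]
ft_force: [0.2, 0.2, 0.9]
opening: 1.004
gripper_force: 0.0
[482.62572728 164.90060706 311.40216213]
[278.57638451 238.29782249] [278.70693907 219.38589016]
```

View pics/w3b.png

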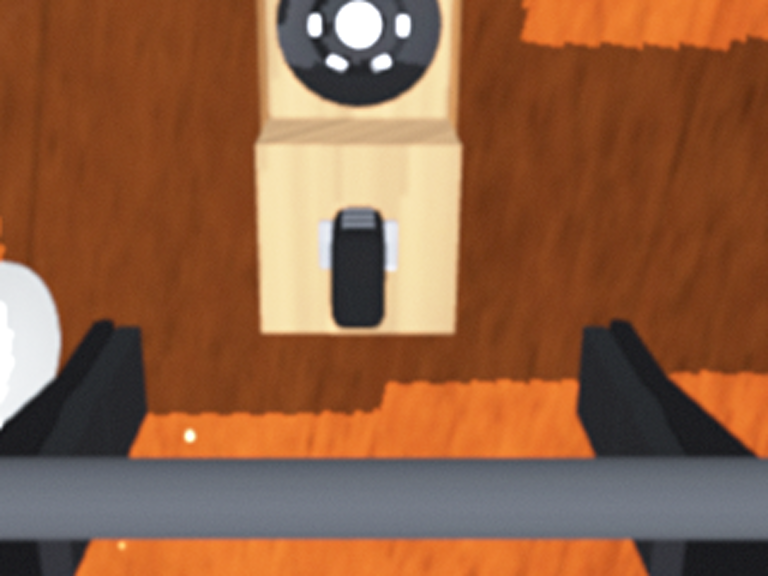

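The handle is centred between the fingers and aligned with the tool. The block's centre is within 0.5 mm of prediction, so I'll descend and grip.

```bash
python3 -m inch '[87,1.2,0,20,0,87,0,0,20,0,87,0,0,20,0,60,0,0,11.5,0,30,0,0,0,0,0,0,0,0,0,0,0,0,0,0,0,0,0,0,0,0,0,0,0,0,0,0,0,0,0,0,0,0,0,0,0,0,0,0,0,0,0,0,0,0]'
```

```text
time: 6.45
ee_pos: [482.3, 165.8, 238.6]
tool_rot: [0.644, 0.765, 0.0, 0.0]
ft_force: [1.0, -0.9, -0.0]
opening: 0.171
gripper_force: 0.0
```

```bash
python3 -m inch '[0,0,0,0,0,0,0,0,0,0,0,0,0,0,0]'; python3 -m inch '[0,0,0,-5,0,0,0,0,-10,0,0,0,0,-15,0,0,0,0,-20,0,0,0,0,-20,0,0,0,0,0,0,0,0,0,0,0]'
```

```text
time: 6.75
ee_pos: [482.2, 165.8, 238.6]
tool_rot: [0.644, 0.765, 0.0, 0.0]
ft_force: [-0.7, 0.6, 4.0]
opening: 0.157
gripper_force: 30.2
time: 7.45
ee_pos: [481.9, 165.7, 308.4]
tool_rot: [0.644, 0.765, 0.0, 0.0]
ft_force: [-0.5, -0.3, -0.7]
opening: 0.16
gripper_force: 30.0
```

```bash
python3 -m inch '[0,0,0,-20,0,0,0,0,-17,0,0,-35.6,-6.87,0,0,0,-35.6,-6.87,0,0,0,-35.6,-6.87,0,0,0,-35.6,-6.87,0,0,0,-35.6,-6.87,0,0,0,-35.6,-6.87,0,0,0,-35.6,-6.87,0,0,0,-35.6,-6.87,0,0,0,-35.6,-6.87,0,0,0,0,0,0,-0.65,0,0,0,0,0,0,0,0,0,0,0,0,0,0,0]'
python3 - <<'E'
from h import *
t,T=tool();print(t,np.degrees(np.arctan2(T[1,1],T[0,1])))
a,K,P=cam("wrist");cv2.imwrite("pics/w4.png",a);np.savez("w4.npz",K=K,P=P)
print(proj(K,P,[475.8,-160.5,100]),proj(K,P,t+T@[0,0,226.6]),proj(K,P,t+T@[0,0,186.6]))
cv2.imwrite("pics/w4b.png",cv2.resize(a[140:300,180:400],None,fx=3.6,fy=3.6,interpolation=2))
E
```

```text
time: 8.95
ee_pos: [475.3, -159.3, 344.7]
tool_rot: [0.64, 0.769, -0.0, -0.001]
ft_force: [-0.3, 0.7, -0.6]
opening: 0.156
gripper_force: 30.1
[ 475.27571161 -159.32605019  344.68661428] 10.476318111521932
[281.0011071  230.79858239] [280.22313389 239.37630624] [280.15836946 270.19958319]
```

View pics/w4b.png

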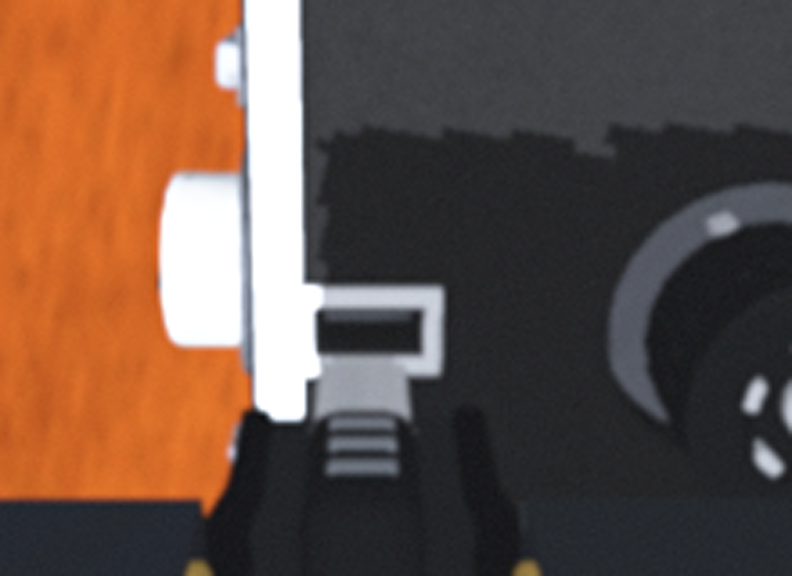

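The slot mouth's centre is at about (369,332) in the crop, 1.6 px right and 1.5 px below prediction. The blade is centred at column 362, as expected. The correction is about −1.8 mm in tool x and +1.0 mm in tool y, then a gentle descent.

```bash
python3 -m inch '[0,-1.8,1,4,0,0,0,0,5,0,0,0,0,5,0,0,0,0,5,0,0,0,0,4,0,0,0,0,3,0,0,0,0,0,0,0,0,0,0,0]'
```

```text
time: 9.8
ee_pos: [476.4, -161.9, 318.9]
tool_rot: [0.64, 0.768, 0.0, -0.001]
ft_force: [-0.2, 2.9, -1.2]
opening: 0.162
gripper_force: 30.1
```

```bash
python3 -m inch '[0,0.6,0,3,0,0,0,0,3,0,0,0,0,3,0,0,0,0,3,0,0,0,0,0,0,0,0,0,0,0]'; python3 -m inch '[0,0,0,3,0,0,0,0,3,0,0,0,0,3,0,0,0,0,3,0,0,0,0,0,0,0,0,0,0,0]'
```

```text
time: 10.4
ee_pos: [476.5, -161.6, 307.0]
tool_rot: [0.64, 0.768, -0.0, -0.0]
ft_force: [-1.3, 0.5, -0.3]
opening: 0.155
gripper_force: 30.1
time: 11.0
ee_pos: [476.5, -161.5, 295.0]
tool_rot: [0.64, 0.768, -0.0, -0.0]
ft_force: [0.3, 0.7, -0.7]
opening: 0.156
gripper_force: 30.1
```

Going in freely; 8.4 mm remain.

```bash
python3 -m inch '[0,0,0,3,0,0,0,0,3,0,0,0,0,2,0,0,0,0,1,0,0,0,0,0,0,0,0,0,0,0]'
```

```text
time: 11.6
ee_pos: [476.5, -161.5, 286.6]
tool_rot: [0.64, 0.768, -0.0, -0.0]
ft_force: [-3.8, 1.1, 4.4]
opening: 0.16
gripper_force: 30.4
```

```bash
python3 -m inch '[0,0,0,1,0,0,0,0,0,0,0,0,0,0,0]'; python3 -m inch '[40,0,0,0,0,40,0,0,0,0,40,0,0,0,0,40,0,0,0,0,40,0,0,-10,0,40,0,0,-20,0,40,0,0,-25,0,40,0,0,-10,0,40,0,0,0,0,40,0,0,0,0]'
python3 - <<'E'
from h import *
t,T=tool();print(t,manip.state()["joint_pos"])
a,K,P=cam("wrist");cv2.imwrite("pics/w5.png",a);np.savez("w5.npz",K=K,P=P)
print([ (proj(K,P,[476.8,-161.2,z])-[180,140])*3.6 for z in (100,104,134)])
cv2.imwrite("pics/w5b.png",cv2.resize(a[140:300,180:400],None,fx=3.6,fy=3.6,interpolation=2))
E
```

```text
time: 11.9
ee_pos: [476.6, -161.5, 286.5]
tool_rot: [0.64, 0.768, -0.0, -0.0]
ft_force: [-6.0, 3.6, 12.5]
opening: 0.159
gripper_force: 30.8
time: 12.9
ee_pos: [476.3, -161.4, 349.6]
tool_rot: [0.64, 0.768, -0.0, -0.0]
ft_force: [-0.2, 0.2, 0.3]
opening: 0.46
gripper_force: 0.0
[ 476.26578656 -161.41255372  349.61579535] [-4.83690933e-01 -2.60400987e-02  1.89795268e+00 -5.67083610e-05
  1.27032307e+00 -6.65052064e-01]
[array([364.76648306, 309.49363988]), array([364.79937777, 317.21982437]), array([365.08385706, 384.03722821])]
```

View pics/w5b.png

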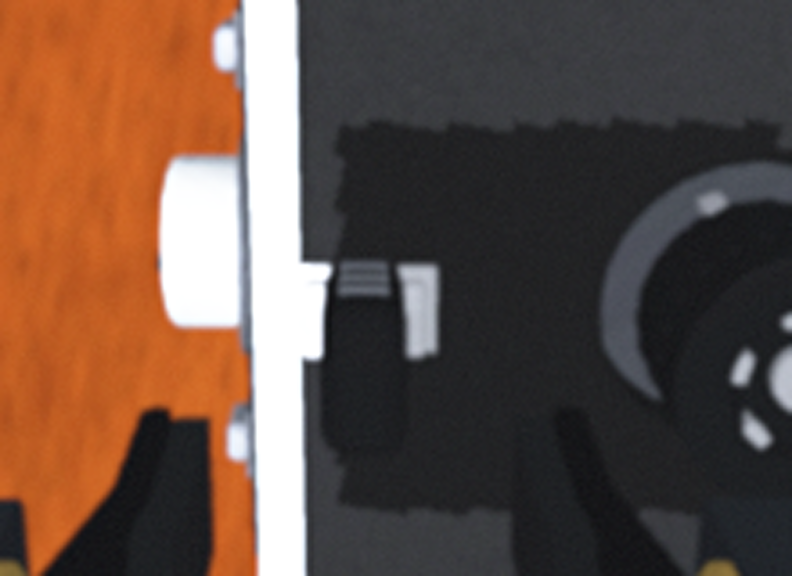

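The key stands upright in the slot at about (365,350), with its shoulder on the frame, and the press reached 12 N. Now over the coupling, with a numeric check of its centre disc.

```bash
python3 -m inch '[60,0.1,14,0,0,60,0.1,14,0,0,60,0.1,14,0,0,60,0.1,14,0,0,60,0.1,14,0,0,60,0,0,0,0,60,0,0,0,0,60,0,0,0,0]'
python3 - <<'E'
from h import *
t,T=tool();print(t,manip.state()["opening"]*87)
a,K,P=cam("wrist");cv2.imwrite("pics/w6.png",a)
e=proj(K,P,[545,-148.2,136]);print(e)
x,y=int(e[0])-45,int(e[1])-45
m=(a.min(2)>130).astype(np.uint8)[y:y+90,x:x+90]
n,l,s,ce=cv2.connectedComponentsWithStats(m)
for i in range(1,n):
    if s[i,4]>15:print(s[i],(ce[i]+[x,y]).round(1),onz(K,P,ce[i]+[x,y],136).round(1))
E
```

```text
time: 13.75
ee_pos: [544.6, -148.4, 349.4]
tool_rot: [0.64, 0.768, -0.0, -0.001]
ft_force: [-0.7, -0.3, -0.5]
opening: 0.691
gripper_force: 0.0
[ 544.63586739 -148.35135576  349.37940543] 60.100262024331
[281.48261581 248.46482633]
[15  0 11 10 54] [254.8 206.4] [ 526.4 -126.6  136. ]
[36 24 10  6 43] [276.2 229.5] [ 540.1 -137.6  136. ]
[56 27  9  9 44] [296.2 234.1] [ 551.4 -138.2  136. ]
[ 36  33  21  21 329] [281.9 246.1] [ 545.  -146.8  136. ]
[23 36  6  9 42] [261.9 243.2] [ 533.7 -147.1  136. ]
[63 44  7 10 48] [301.7 251.9] [ 556.5 -148.2  136. ]
[28 53  9 10 60] [268.  260.5] [ 538.9 -156.9  136. ]
[47 58 10  8 60] [287.5 264.9] [ 550.2 -157.5  136. ]
```

```bash
python3 -m inch '[60,0.7,0.6,15,0,60,0,0,15,0,60,0,0,15,0,60,0,0,10,0,60,0,0,6,0,60,0,0,0,0,60,0,0,0,0]'; python3 -m inch '[0,0,0,0,0,0,0,0,0,0,0,0,0,0,0,0,0,0,0,0,0,0,0,0,0,0,0,0,0,0]'
```

```text
time: 14.5
ee_pos: [546.0, -147.6, 289.4]
tool_rot: [0.64, 0.768, 0.0, 0.0]
ft_force: [0.4, 0.8, 0.6]
opening: 0.684
gripper_force: 0.0
time: 15.1
ee_pos: [546.0, -147.6, 289.8]
tool_rot: [0.64, 0.768, 0.0, 0.0]
ft_force: [-1.7, 0.8, 3.0]
opening: 0.49
gripper_force: 30.0
```

```bash
for i in 1 2 3; do python3 -m inch '[0,0,0,0,-3,0,0,0,0,-3,0,0,0,0,0]' | egrep "ft|rot|opening"; python3 -c "
from h import *
t,T=tool();s=manip.state();print(t.round(1),np.degrees(np.arctan2(T[1,1],T[0,1])).round(1),s['moment'].round(2))"; done
```

```text
tool_rot: [0.598, 0.801, -0.0, -0.0]
ft_force: [-1.6, 1.1, 5.2]
opening: 0.49
[ 545.7 -147.5  289.8] 16.5 [ 0.04  0.41 -0.02]
tool_rot: [0.556, 0.831, -0.0, -0.0]
ft_force: [-3.5, -0.3, 6.8]
opening: 0.49
[ 545.6 -147.7  289.8] 22.4 [ 0.08  0.7  -0.59]
tool_rot: [0.513, 0.859, -0.0, -0.0]
ft_force: [-2.2, -0.2, 5.6]
opening: 0.488
[ 545.6 -147.8  289.7] 28.3 [-0.01  0.54 -0.84]
```

Twist climbed to 0.84 N m, well over the 0.3 N m initial resistance, so it is stopping this way. I'll reverse.

```bash
for i in 1 2 3; do python3 -m inch '[0,0,0,0,4,0,0,0,0,4,0,0,0,0,4,0,0,0,0,0]' | egrep "ft"; python3 -c "
from h import *
t,T=tool();s=manip.state();print(t.round(1),np.degrees(np.arctan2(T[1,1],T[0,1])).round(1),s['moment'].round(2))"; done
```

```text
ft_force: [0.0, -0.1, 3.9]
[ 546.  -147.6  289.6] 16.3 [-0.12  0.07  0.01]
ft_force: [-0.5, 0.3, 4.4]
[ 545.9 -147.6  289.6] 4.4 [-0.03  0.13  0.07]
ft_force: [-3.2, 2.5, 7.7]
[ 545.6 -147.4  289.7] -7.5 [0.2  0.54 0.1 ]
```

Only 0.1 N m this way, so it's freeing. I'll continue.

```bash
for i in 1 2 3 4; do python3 -m inch '[0,0,0,0,5,0,0,0,0,5,0,0,0,0,5,0,0,0,0,0]' | egrep "ft"; python3 -c "
from h import *
t,T=tool();s=manip.state();print(t.round(1),np.degrees(np.arctan2(T[1,1],T[0,1])).round(1),s['moment'].round(2),s['time'])"; done
```

```text
ft_force: [-1.5, -0.9, 6.5]
[ 546.1 -147.9  290.2] -22.6 [-0.26  0.28  0.06] 17.6
ft_force: [0.4, -1.6, 3.8]
[ 546.  -147.9  289.6] -37.5 [-0.44 -0.05 -0.04] 18.0
ft_force: [0.6, -1.4, 5.3]
[ 546.  -147.7  289.6] -52.4 [-0.23  0.11  0.02] 18.4
ft_force: [0.1, -1.8, 5.3]
[ 545.9 -147.7  289.6] -67.4 [-0.28  0.21 -0.01] 18.8
```

```bash
for i in 1 2 3; do python3 -m inch '[0,0,0,0,4,0,0,0,0,4,0,0,0,0,0]' | egrep "ft"; python3 -c "
from h import *
t,T=tool();s=manip.state();print(t.round(1),np.degrees(np.arctan2(T[1,1],T[0,1])).round(1),s['moment'].round(2),s['time'])"; done
```

```text
ft_force: [0.3, -0.2, 5.9]
[ 545.9 -147.6  289.6] -75.3 [-0.17  0.23 -0.02] 19.1
ft_force: [-1.3, -1.6, 5.8]
[ 545.7 -147.8  289.6] -83.3 [-0.41  0.48  0.02] 19.4
ft_force: [-4.5, -3.2, 7.9]
[ 545.2 -148.2  289.4] -91.3 [-0.65  1.16  0.13] 19.7
```

```bash
python3 -m inch '[0,0,0,0,3,0,0,0,0,3,0,0,0,0,0]' | egrep "ft"; python3 -c "
from h import *
t,T=tool();s=manip.state();print(t.round(1),np.degrees(np.arctan2(T[1,1],T[0,1])).round(1),s['moment'].round(2),s['joint_pos'][5])"
```

```text
ft_force: [-5.9, -4.8, 9.0]
[ 545.  -148.4  289.5] -97.3 [-0.94  1.32  0.16] 1.2947077140649437
```

```bash
python3 -m inch '[0,0,0,-1.5,-1,0,0,0,-1.5,-1,0,0,0,-2,0,0,0,0,0,0]' ; python3 -c "
from h import *
t,T=tool();s=manip.state();print(np.degrees(np.arctan2(T[1,1],T[0,1])).round(1),s['moment'].round(2))"
```

```text
time: 20.4
ee_pos: [545.7, -147.5, 294.1]
tool_rot: [0.999, -0.048, -0.0, -0.0]
ft_force: [-0.4, -3.3, -0.5]
opening: 0.492
gripper_force: 30.0
-95.5 [-0.47  0.26 -0.03]
```

No resistance, so the lift continues.

```bash
python3 -m inch '[0,0,0,-5,0,0,0,0,-5,0,0,0,0,-5,0,0,0,0,0,0]'; python3 -m inch '[0,0,0,-10,0,0,0,0,-10,0,0,0,0,-12,0,0,0,0,-15,0,0,0,0,-15,0,0,0,0,-15,0,0,0,0,-5,0,0,0,0,0,0,0,0,0,0,0,0,0,0,0,0]'
python3 - <<'E'
from h import *
a,K,P=cam("scene");b,_,_=cam("wrist")
cv2.imwrite("pics/f.png",np.hstack([cv2.resize(a[130:290,280:430],(394,420),interpolation=2),cv2.resize(b[100:360,160:400],(388,420))]))
print(manip.state()["joint_pos"].round(2))
E
```

```text
time: 20.8
ee_pos: [546.2, -147.3, 310.5]
tool_rot: [0.999, -0.049, 0.001, -0.0]
ft_force: [0.8, 0.2, -0.4]
opening: 0.486
gripper_force: 30.0
time: 21.8
ee_pos: [545.5, -147.4, 390.2]
tool_rot: [0.999, -0.049, -0.001, -0.0]
ft_force: [0.4, -0.2, -1.3]
opening: 0.487
gripper_force: 30.0
[-0.4   0.09  1.7  -0.    1.35  1.27]
```

View pics/f.png

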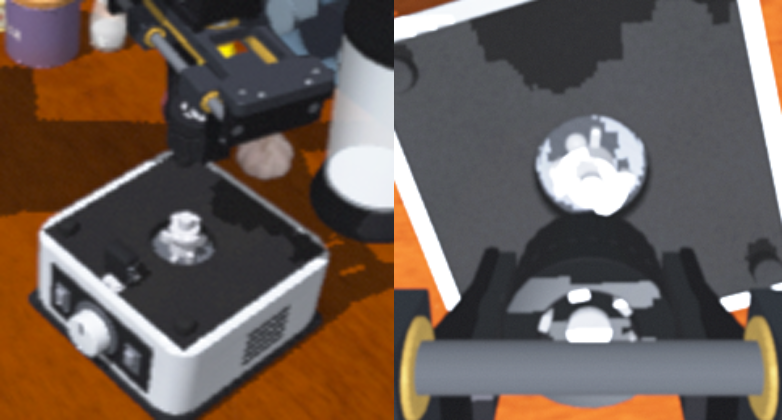

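The bare spindle is visible at (183,230), and the coupling is held level in the gripper. Its underside is about 100 mm above the deck, and the key still stands in its slot at about (125,265). I'm handing in.

```bash
python3 -m inch '[0,0,0,0,0,0,0,0,0,0,0,0,0,0,0]' && python3 -c "
from rig import manip
print(manip.sign_off())"
```

```text
time: 22.2
ee_pos: [545.7, -147.6, 391.1]
tool_rot: [0.999, -0.049, -0.0, -0.0]
ft_force: [0.1, 0.2, -1.9]
opening: 0.486
gripper_force: 30.0
the job is handed in; nothing more can be done
None
```

I handed the job in at about 22 s: the key is home in the slot and the coupling, which came free clockwise seen from above (a left-hand thread), is held level about 100 mm above the deck; sign-off gave no verdict.

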